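Clamp the drilling block with the square T-key

ROBOT

A 7-joint arm with a two-finger parallel gripper is mounted at the origin on a cart in front of the work surface, level with it; the furniture and walls round the work are solid. World frame = base frame: x ahead of the robot, y to its left, z up, the work surface at z = 0. Lengths are in m, angles in rad, forces in N, time in s.
With the tool pointing down it reaches from about 0.4 to 0.875 m from the base axis. Payload 19.3 kg.
Tool frame: the origin (TCP) lies at the very end of the fingers, on their centre line; the grasp point (between the pads) lies 19 mm behind it; z points along the fingers, y is the line along which they close (so a half turn about z gives the same grasp; the last joint's range is limited). The gripper opens to 85 mm and grips with 20 to 120 N. Pads are 22 mm wide; open, the fingers measure 114 mm over their backs; the gripper's body (76 mm by 85 mm) begins 54 mm behind the grasp point. The pads swing forward as they close: fully open they stand 13 mm farther back than shut.
Start: joints at [-1.386, 0.521, -0.036, 1.599, 0.021, 1.021, -0.113], TCP at [0.158, 0.605, 0.231] pointing down, gripper open.
Joint ranges: [-2.91, 2.91], [-0.3, 2.13], [-1.5, 1.42], [0.17, 2.43], [-1.26, 4.41], [0.16, 1.93], [-2.52, 2.52]. Speed limits (rad/s): [1.89, 1.89, 2.39, 2.39, 3.01, 3.01, 3.01].

INTERFACE

Orientations are given as [roll, pitch, yaw] about the fixed x, y, z axes, in that order (R = Rz(yaw) Ry(pitch) Rx(roll)).
In Python, from workcell import bot gives the robot as it stands. The module is installed in compiled form; this text tells all that it offers.
- The arm moves only by the tool apply_moves, never from a script. Its arguments are lists of equal length, an entry for each row: "claw": the finger opening in m, from 0 to 0.0854; "xyz": the shift along the tool's x, y, z in m, a list of three; "twist": the turn, a rotation vector about the tool's x, y, z in rad, a list of three. A call has 1 to 20 rows; each row shifts and turns the commanded pose from where the row before left it, along the tool's axes as they then stand; what a row does not reach is not made up. A row lasts 1/10 s, in which the tool goes at most 50 mm and 8.59 degrees, less where a joint would pass 70% of its speed; a pose out of reach is approached as far as the arm can. A call with a gripper value outside its range is refused whole. The fingers move at their own pace and stop on an object; "force" is the grip in N (left out, the last holds). Time passes only in rows, so rows that do not move let the fingers close. It gives the time, the measured TCP pose, the force, the opening and the grip force at its end, in the units of the state.
- bot.observe(): the state, without advancing time (a new reading comes with each control period).
- bot.grab_frame(name): name is "side" or "top"; returns a dict with "img" (480x640x3 uint8, red, green, blue), "vfov" (degrees; the focal length in pixels is half the picture's height over the tangent of half this angle, whatever the lens; pixels are square), "cx", "cy" (the principal point, pixels), "view" (4x4, takes a point from world to camera coordinates). Camera axes: x right, y up, looking along -z (the intrinsics and any distortion apply to the point x, -y, -z); pixel columns grow to the right and rows downward; lengths in m; the calibration is good to about 2 mm. A picture is of the moment at which its call begins. There is no depth.
- bot.job_done(): hands the job in; it is judged then, once.
Trained networks look in the newest picture that a camera, given by its name, has taken for a name from the list of things; names that differ only in an ending like _2 or _b are one class to them, and where a whole thing is asked for, a point or a joint stands for the part that bears it (a point fixed in the world has none). Each returns a list of dicts, best first, with "score" (0 to 1); they miss things now and then, are a little off and sometimes report something else, mostly with a low value. They report only what shows in the picture. A call takes as long as a camera call. They do not tell look-alikes from the thing itself.
- bot.find_in(camera, query): "position" ([x, y, z] in m, in world coordinates, good to about 4 mm: the middle of the surface that is visible of it).
The state is a dict: "clock": time; "qpos": joint angles; "qd": joint speeds; "joint_efforts": joint torques, N m; "position": TCP position; "tool_rot": TCP orientation; "force": force on the tool from outside, world axes, zero at the start; "moment": the same for the moment, N m; "grip_width": finger opening in m; "finger_force": force on a finger pad.
Only numpy, scipy, OpenCV 4.12 (cv2) and the standard library are available. Lean on these libraries where they do the work, as an engineer would, in place of code of your own. Each camera call takes 0.05 s, during which the arm holds its last target. There are 200 camera calls.

TASK

The wooden gauge block lies loose in the drilling fixture. Take the red T-handled square key from its holder, push it fully into the square recess of the fixture's clamp screw and turn the screw clockwise until the white line on its head points at the red dot and the jaw holds the block tight. Never leave a key in the screw: put it back upright, fully home in its holder, let go of it, and leave the things lying around undisturbed.

Things in the scene. Friction and masses are not known exactly. Their poses are not given: they have to be found in the camera images.
- key: T-handled square key, 104 mm tall, 0.28 kg, upright in its holder. Origin: centre of the tip's end face; z up the shaft. Tip 14 x 14 mm (sides along its x and y), 26 mm long, last 3 mm taper to 10 mm; then a round collar (31 mm diameter, 26 to 32 mm above the origin), a 16 mm shaft and the red handle: 84 mm long along y, 20 thick along x, 24 tall, centre 92 mm above the origin.
- fixture: drilling fixture screwed to the bench: aluminium plate 156 x 140 x 12 mm, a blue block 56 x 62 mm, 40 mm high, round the clamp screw, and a steel fence. Origin: on the bench below the clamp screw's axis; x points from the screw across jaw and gauge block to the fence (face at 94 mm), z up. Plate from x -34 to +122, y -70 to +70 mm.
- screw_recess (a point): centre of the mouth of the square recess in the dark steel head (39 mm diameter, flush with the blue block) of the captive clamp screw, 40 mm above the bench. Recess 16 x 16 mm, sides along this point's x and y, 20 mm deep, upper 3 mm flared to 22 mm; the key fits with about 9 degrees of play either way. Turns with the screw; the head's white line lies along its +y. z up.
- clamp_screw (a joint): turn of the clamp screw, rad: 0 open (line at the white dot), grows clockwise from above, 1.57 line at the red dot, hard stop at 1.65. Starts at 0 to 0.25, stays where left, takes 0.15 to 0.3 N m. Its cam moves the jaw 6 mm per rad towards the fence; at about 1.17 the block is touched by jaw and fence, from there springs in the jaw build up the grip (over 10 N at 1.5).
- jaw: dark steel jaw bar with a brass face, 10 x 94 x 20 mm, that slides along the fixture's x; its origin is in the middle of its face
- gauge_block: drilled hardwood gauge block 44 x 90 x 26 mm, long side along the fixture's y, lying between jaw and fence on the fixture's plate; origin at the centre of its underside. At the start up to 4 mm off the fence.
- holder_mouth (a point): centre of the rim of the key holder, an upright grey tube (35 mm outer, 25 mm inner diameter, rim 48 mm above the bench, 38 mm deep) on a 72 mm round flange screwed to the bench. The key hangs in it with its collar on the rim, key origin 26 mm below this point; any turn of the key about its axis will do.
- dust_brush: green dust brush 30 x 85 x 22 mm lying on the bench; leave it where it is
- pliers: red-handled pliers 189 x 57 x 21 mm lying on the bench; leave them where they are
- drill_bit: steel drill bit 10 x 117 x 10 mm lying on the bench; leave it where it is
- tape_roll: grey tape roll, 107 mm diameter, 48 mm high, lying on the bench; leave it where it is
Mind the look-alikes: they are no part of the job. There is more than one size of the gauge_block; the job needs the largest.

How it is judged:
By the outcome, as a careful person would: the job done as asked, in the order asked, and still so for the second after the job is handed in, with the robot touching nothing.
It also fails if it takes over 48 s, if anything falls off the work surface, if the arm or the gripper's body presses on something with over 40 N, if the wrist force passes 120 N, or if a joint passes its speed limit or range.

## Working session

There is one attempt and no reset: what is moved stays moved. The work goes in short steps, Python scripts to look and compute and a tool call to move; the robot and the scene stay as the last step left them, time stands still between calls to the robot, and variables do not carry over. Pictures are saved under pics/ and viewed, at most 10 in all, crops included, and the job is handed in when it is done.

Besides the shell and the picture viewer there is one more tool, called after "Emit:" as name(argument=value, ...), one argument or row to a line, values as JSON. apply_moves: Moves the arm, as the interface text tells. Its arguments: {"type":"object","properties":{"claw":{"type":"array"},"xyz":{"type":"array"},"twist":{"type":"array"},"force":{"type":"number"}},"required":["claw","xyz","twist"]}

```bash
mkdir -p pics; cat > h.py <<'E'
import numpy as np, cv2
from workcell import bot
def K(f):
    fl=240/np.tan(np.radians(f["vfov"])/2); return fl,f["cx"],f["cy"]
def proj(f,p):
    c=(np.asarray(f["view"])@np.append(p,1))[:3]; fl,cx,cy=K(f)
    return np.array([cx+fl*c[0]/-c[2], cy-fl*c[1]/-c[2]])
def ray(f,u,v,z):
    V=np.asarray(f["view"]); fl,cx,cy=K(f)
    d=V[:3,:3].T@np.array([(u-cx)/fl,-(v-cy)/fl,-1]); o=-V[:3,:3].T@V[:3,3]
    return o+d*(z-o[2])/d[2]
def save(n,im): cv2.imwrite("pics/"+n+".png",im[:,:,::-1])
E
python3 - <<'E'
from h import *
for c in ("top","side"):
    f=bot.grab_frame(c); save(c+"0",f["img"]); print(c,[k for k in f],f["vfov"],f["cx"],f["cy"],np.round(f["view"],3).tolist())
    for q in ("key","fixture","screw_recess","holder_mouth","gauge_block","dust_brush","pliers","tape_roll"):
        for r in bot.find_in(c,q): print(q,round(r["score"],2),np.round(r["position"],3),np.round(proj(f,r["position"])))
s=bot.observe();print(s["clock"],s["position"],s["tool_rot"],s["force"])
E
```

```text
top ['img', 'vfov', 'cx', 'cy', 'view'] 50.4163260785911 321.7947486736323 242.66158756999076 [[-0.011, -1.0, -0.003, 0.236], [0.99, -0.011, 0.139, -0.572], [-0.139, -0.001, 0.99, -0.933], [0.0, 0.0, 0.0, 1.0]]
key 0.91 [0.524 0.097 0.128] [399. 264.]
fixture 0.68 [0.55  0.281 0.011] [296. 257.]
screw_recess 0.87 [0.521 0.285 0.043] [293. 271.]
holder_mouth 0.75 [0.518 0.111 0.006] [383. 273.]
gauge_block 0.82 [0.61  0.422 0.021] [224. 227.]
gauge_block 0.78 [0.505 0.423 0.012] [223. 281.]
gauge_block 0.62 [0.588 0.279 0.036] [296. 236.]
dust_brush 0.76 [0.708 0.296 0.024] [288. 177.]
pliers 0.56 [0.767 0.024 0.015] [423. 149.]
pliers 0.46 [0.559 0.285 0.028] [294. 252.]
tape_roll 0.67 [0.773 0.166 0.048] [354. 141.]
side ['img', 'vfov', 'cx', 'cy', 'view'] 46.4077477334678 317.8024764797536 233.95420561033643 [[-0.205, 0.979, 0.0, -0.075], [-0.45, -0.094, 0.888, 0.229], [0.869, 0.182, 0.46, -1.816], [0.0, 0.0, 0.0, 1.0]]
key 0.54 [0.528 0.1   0.112] [281. 198.]
fixture 0.84 [0.522 0.289 0.041] [361. 233.]
screw_recess 0.69 [0.52  0.284 0.04 ] [359. 232.]
screw_recess 0.62 [0.522 0.288 0.038] [361. 234.]
screw_recess 0.55 [0.592 0.288 0.037] [357. 248.]
gauge_block 0.71 [0.512 0.434 0.017] [425. 246.]
gauge_block 0.48 [0.59  0.285 0.036] [356. 248.]
pliers 0.74 [0.588 0.286 0.039] [356. 247.]
tape_roll 0.64 [0.524 0.29  0.037] [362. 234.]
0.9 [0.15753944 0.60480031 0.23128635] [-3.14155161e+00  7.51241015e-06  2.88680029e+00] [ 0.03019062 -0.05615799 -0.39120048]
```

View pics/top0.png

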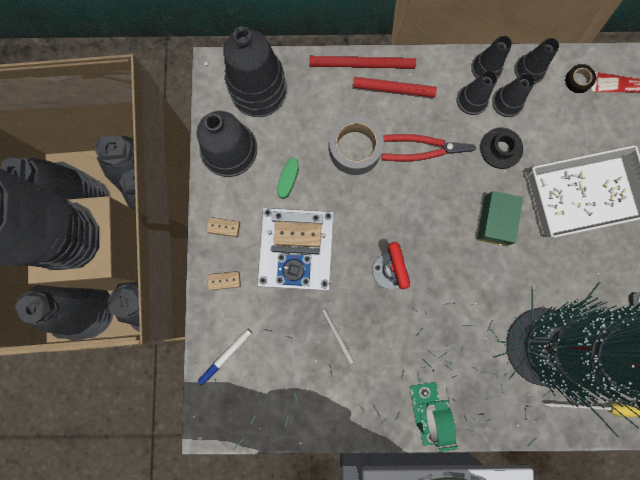

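View pics/side0.png

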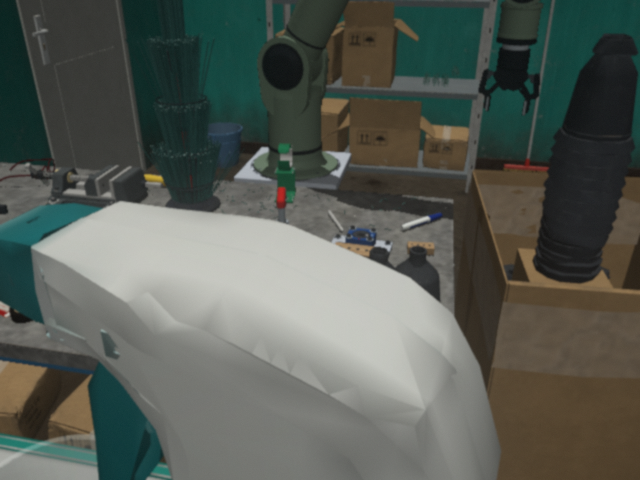

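The top view shows the red key at (399,264) on a flange at (385,272). The fixture is at (296,250) with its blue block and screw at (293,270), and the large block at (297,234) lies in it. The two small blocks at (223,227) and (223,281) are look-alikes. I'll confirm in an enlarged crop.

```bash
python3 - <<'E'
from h import *
f=bot.grab_frame("top"); im=f["img"]
a=cv2.resize(im[200:300,250:350],None,fx=4,fy=4,interpolation=cv2.INTER_CUBIC)
b=cv2.resize(im[220:320,350:450],None,fx=4,fy=4,interpolation=cv2.INTER_CUBIC)
c=np.hstack([a,b]);
g=bot.grab_frame("side")["img"]
d=cv2.resize(g[130:270,255:455],(800,560)[0:2],interpolation=cv2.INTER_CUBIC)[:,:]
save("crop1",np.hstack([a,b])); save("crop2",d)
E
```

```text
(no output)
```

View pics/crop1.png

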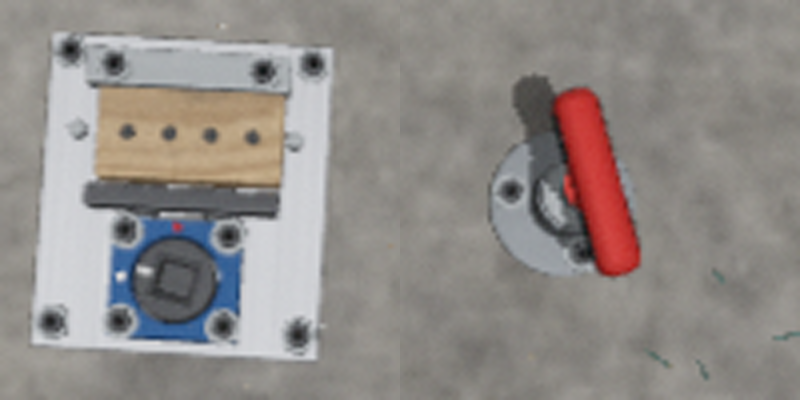

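View pics/crop2.png

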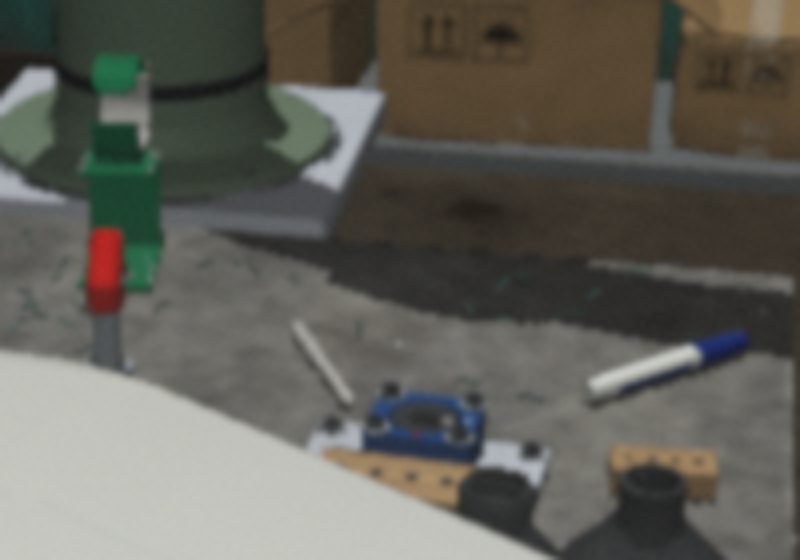

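The left crop shows the fixture: head centre (175,279), white line towards (145,270), white dot (120,275), red dot (178,227). The largest block is between jaw and fence. The right crop shows the red handle from (576,95) to (618,270). Side view: the key stands upright with its shaft visible.

```bash
python3 - <<'E'
from h import *
f=bot.grab_frame("top")
A=lambda x,y,z: ray(f,250+x/4-.4,200+y/4-.4,z)
B=lambda x,y,z: ray(f,350+(x-400)/4-.4,220+y/4-.4,z)
c=np.array([A(*p,.012) for p in ((55,33),(332,48),(318,358),(32,345))]);print(np.round(c,4))
print("sides",[round(float(np.linalg.norm(c[i]-c[i-1])),4) for i in range(4)])
loc=np.array([[122,70],[122,-70],[-34,-70],[-34,70]])/1e3
# rigid fit
a=loc-loc.mean(0);b=c[:,:2]-c[:,:2].mean(0)
th=np.arctan2((a[:,0]*b[:,1]-a[:,1]*b[:,0]).sum(),(a*b).sum());R=np.array([[np.cos(th),-np.sin(th)],[np.sin(th),np.cos(th)]])
print("fixture yaw",th,"origin",c[:,:2].mean(0)-R@loc.mean(0))
h,w,r,l=A(175,279,.04),A(120,275,.04),A(178,227,.04),A(145,270,.04)
print("head",h)
for n,p in(("white",w),("red",r),("line",l)):print(n,np.arctan2(*(p-h)[[1,0]]),np.linalg.norm(p-h))
hs=np.array([B(*p,.104) for p in((576,90),(618,275))]);m=hs.mean(0);d=hs[0]-hs[1]
print("handle",hs,m,np.linalg.norm(d),np.arctan2(d[1],d[0]))
# handle by colour
im=f["img"].astype(int);mk=(im[:,:,0]>110)&(im[:,:,1]<70)&(im[:,:,2]<70);mk[:220]=0;mk[320:]=0;mk[:,:350]=0;mk[:,450:]=0
v,u=np.nonzero(mk);print(cv2.minAreaRect(np.c_[u,v].astype(np.float32)),u.mean(),v.mean(),ray(f,u.mean(),v.mean(),.1))
print("collar top ctr",B(566,200,.05),"flange c",B(561,205,.006))
g=bot.grab_frame("side");im=g["img"].astype(int);mk=(im[:,:,0]>110)&(im[:,:,1]<70)&(im[:,:,2]<70);mk[:170]=0;mk[220:]=0;mk[:,:265]=0;mk[:,300:]=0
v,u=np.nonzero(mk);print("side red",u.min(),u.max(),v.min(),v.max());
print("proj handle ctr",proj(g,[m[0],m[1],.092]),u.mean(),v.mean())
s=bot.observe();print(s["clock"])
E
```

```text
[[0.65   0.3454 0.012 ]
 [0.6408 0.208  0.012 ]
 [0.4877 0.2169 0.012 ]
 [0.4955 0.3557 0.012 ]]
sides [0.1548, 0.1377, 0.1534, 0.1391]
fixture yaw -0.06184262947801217 origin [0.52458512 0.28421278]
head [0.52441309 0.28454511 0.04      ]
white 1.4872190998410117 0.026180401404180924
red -0.060372157145986614 0.024840137824416842
line 1.2685101504452647 0.014901193118562025
handle [[0.56554035 0.10190909 0.104     ]
 [0.48309981 0.08591476 0.104     ]] [0.52432008 0.09391193 0.104     ] 0.0839777465032384 0.19162981626248018
((397.4942321777344, 265.27935791015625), (47.26591110229492, 13.971010208129883), 74.47589111328125) 398.82445759368835 264.9704142011834 [0.52488979 0.09329166 0.1       ]
collar top ctr [0.52106876 0.10055126 0.05      ] flange c [0.52241174 0.09715316 0.006     ]
side red 277 284 187 203
proj handle ctr [278.90623462 205.60406082] 280.5 194.63934426229508
1.1
```

```bash
python3 - <<'E'
from h import *
f=bot.grab_frame("top");g=bot.grab_frame("side")
B=lambda x,y,z: ray(f,350+(x-400)/4-.4,220+y/4-.4,z)
hs=np.array([B(*p,.12) for p in((576,90),(618,275))]);d=hs[0]-hs[1];print("ends",hs.mean(0),np.linalg.norm(d),np.arctan2(d[1],d[0]))
def blob(f,x0,x1,y0,y1):
    im=f["img"].astype(int);mk=((im[:,:,0]>70)&(im[:,:,1]*2<im[:,:,0])&(im[:,:,2]*2<im[:,:,0])).astype(np.uint8)
    m=np.zeros_like(mk);m[y0:y1,x0:x1]=mk[y0:y1,x0:x1];return m
mt=blob(f,370,430,225,320);ms=blob(g,268,300,175,225)
from scipy.optimize import minimize
# silhouette fit of handle box (rounded) incl. both views
def pts(p):
    x,y,a=p[:3];z=.114
    o=[]
    for sx in(-1,1):
        for sy in(-1,1):
            for sz in(-1,1):
                for ax,ay,az in ((10,38,8),(6,42,8),(6,38,12)):
                    X=sx*ax/1e3;Y=sy*ay/1e3
                    o.append([x-np.sin(a)*Y+np.cos(a)*X,y+np.cos(a)*Y+np.sin(a)*X,z+sz*az/1e3])
    return o
def sil(f,p):
    m=np.zeros((1920,2560),np.uint8);q=np.array([proj(f,t) for t in pts(p)])
    cv2.fillConvexPoly(m,np.round(cv2.convexHull((q*4+1.5).astype(np.float32))).astype(np.int32),1)
    return m
def big(m):return cv2.resize(m,(2560,1920),interpolation=cv2.INTER_NEAREST)
T=big(mt);S=big(ms)
def cost(p,w=1):
    return (sil(f,p)!=T).sum()
r=minimize(cost,[.524,.097,.19-np.pi/2],method="Nelder-Mead",options=dict(initial_simplex=np.array([[.524,.097,-1.38],[.53,.097,-1.38],[.524,.104,-1.38],[.524,.097,-1.28]])))
print(r.x,r.x[2]+np.pi/2,r.fun,T.sum())
v,u=np.nonzero(ms);print("side seen",u.min(),u.max(),v.min(),v.max(),u.mean()); 
v,u=np.nonzero(sil(g,r.x));print("side pred",u.min()/4,u.max()/4,v.min()/4,v.max()/4,u.mean()/4)
# recess square angle from dark pixels: enlarge
a=cv2.resize(f["img"][255:287,275:310],None,fx=16,fy=16,interpolation=cv2.INTER_CUBIC);save("head",a)
E
```

```text
ends [0.52280758 0.0963126  0.12      ] 0.08248584053765746 0.19162981626247985
[ 0.52240348  0.09645279 -1.31400364] 0.25679268947624045 1584.0 8640
side seen 277 285 187 207 280.61783439490443
side pred 275.5 284.75 186.0 208.75 280.199206833435
```

View pics/head.png

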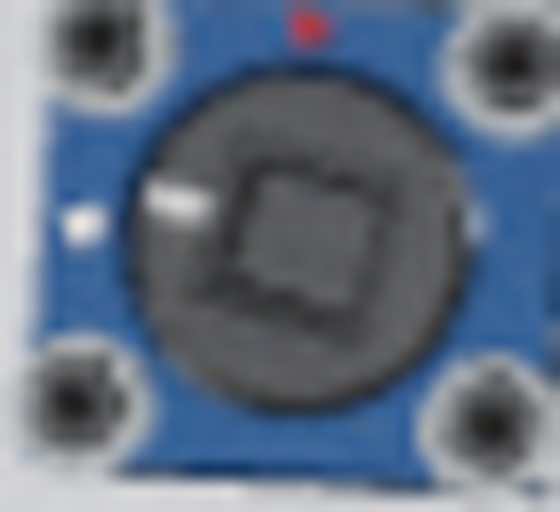

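Emit:
apply_moves(
  claw=[0.085, 0.085, 0.085, 0.085, 0.085, 0.085, 0.085, 0.085, 0.085, 0.085, 0.085, 0.085, 0.085, 0.085, 0.085, 0.085, 0.085, 0.085],
  xyz=[
    [-0.026, -0.022, 0],
    [-0.026, -0.022, 0],
    [-0.026, -0.022, 0],
    [-0.026, -0.022, 0],
    [-0.026, -0.022, 0],
    [-0.026, -0.022, 0],
    [-0.026, -0.022, 0],
    [-0.026, -0.022, 0],
    [-0.026, -0.022, 0],
    [-0.026, -0.022, 0],
    [-0.026, -0.022, 0],
    [-0.026, -0.022, 0],
    [-0.026, -0.022, 0],
    [-0.026, -0.022, 0],
    [-0.026, -0.022, 0],
    [-0.026, -0.022, 0],
    [-0.026, -0.022, 0],
    [-0.026, -0.022, 0],
  ],
  twist=[
    [0, 0, 0],
    [0, 0, 0],
    [0, 0, 0],
    [0, 0, 0],
    [0, 0, 0],
    [0, 0, 0],
    [0, 0, 0],
    [0, 0, 0],
    [0, 0, 0],
    [0, 0, 0],
    [0, 0, 0],
    [0, 0, 0],
    [0, 0, 0],
    [0, 0, 0],
    [0, 0, 0],
    [0, 0, 0],
    [0, 0, 0],
    [0, 0, 0],
  ],
)

```text
clock: 3.0
position: [0.5113, 0.1024, 0.2315]
tool_rot: [3.141, 0.0, 2.887]
force: [0.6, 0.3, -0.2]
grip_width: 0.0851
finger_force: 0.0
```

The enlarged head shows the line at (180,200) from centre (300,238). That puts the screw at about 0.23 rad and the recess yaw at about -0.29. The key handle is at about (0.523, 0.096), yaw about 0.22.

Emit:
apply_moves(
  claw=[0.085, 0.085, 0.085, 0.085, 0.085, 0.085, 0.085, 0.085, 0.085],
  xyz=[
    [-0.013, -0.003, 0.01],
    [0, 0, 0.02],
    [0, 0, 0.02],
    [0, 0, 0.02],
    [0, 0, 0.02],
    [0, 0, 0.02],
    [0, 0, 0.016],
    [0, 0, 0.01],
    [0, 0, 0],
  ],
  twist=[
    [0, 0, 0],
    [0, 0, -0.12],
    [0, 0, -0.12],
    [0, 0, -0.12],
    [0, 0, -0.11],
    [0, 0, 0],
    [0, 0, 0],
    [0, 0, 0],
    [0, 0, 0],
  ],
)

```text
clock: 3.9
position: [0.5218, 0.0977, 0.0942]
tool_rot: [3.142, -0.002, -2.926]
force: [-0.2, -0.1, 0.1]
grip_width: 0.085
finger_force: 0.0
```

Emit:
apply_moves(
  claw=[0.03, 0.02, 0.01, 0.01, 0.01, 0.01, 0.01, 0.01, 0.01, 0.01],
  xyz=[
    [0, 0, 0],
    [0, 0, 0],
    [0, 0, 0],
    [0, 0, 0],
    [0, 0, 0],
    [0, 0, 0],
    [0, 0, 0],
    [0, 0, 0],
    [0, 0, 0],
    [0, 0, 0],
  ],
  twist=[
    [0, 0, 0],
    [0, 0, 0],
    [0, 0, 0],
    [0, 0, 0],
    [0, 0, 0],
    [0, 0, 0],
    [0, 0, 0],
    [0, 0, 0],
    [0, 0, 0],
    [0, 0, 0],
  ],
  force=30,
)

```text
clock: 4.9
position: [0.5227, 0.0975, 0.0957]
tool_rot: [3.142, 0.001, -2.927]
force: [-0.5, 0.3, 7.3]
grip_width: 0.0193
finger_force: 29.7
```

```bash
python3 - <<'E'
from h import *
s=bot.observe();print({k:np.round(v,4) for k,v in s.items()})
E
```

```text
{'clock': np.float64(4.9), 'qpos': array([-0.3113,  0.5685,  0.0208,  1.958 , -0.0195,  0.6146,  1.5081]), 'qd': array([-0.0011,  0.0002,  0.0004, -0.0016,  0.0003,  0.0002,  0.001 ]), 'joint_efforts': array([ 1.64000e-02, -8.14193e+01,  3.33180e+00, -2.39320e+01,
        6.66000e-02, -2.82500e-01,  1.28000e-02]), 'position': array([0.5227, 0.0975, 0.0957]), 'tool_rot': array([ 3.1415e+00,  8.0000e-04, -2.9265e+00]), 'force': array([-0.4927,  0.3247,  7.2731]), 'moment': array([ 0.0168,  0.1774, -0.0412]), 'finger_force': np.float64(29.6512), 'grip_width': np.float64(0.0193)}
```

Emit:
apply_moves(
  claw=[0.01, 0.01, 0.01, 0.01, 0.01, 0.01, 0.01, 0.01, 0.01],
  xyz=[
    [0, 0, 0],
    [0, 0, 0],
    [0, 0, -0.005],
    [0, 0, -0.01],
    [0, 0, -0.01],
    [0, 0, -0.01],
    [0, 0, -0.01],
    [0, 0, -0.01],
    [0, 0, 0],
  ],
  twist=[
    [0, 0, 0],
    [0, 0, 0],
    [0, 0, 0],
    [0, 0, 0],
    [0, 0, 0],
    [0, 0, 0],
    [0, 0, 0],
    [0, 0, 0],
    [0, 0, 0],
  ],
  force=90,
)

```text
clock: 5.8
position: [0.5231, 0.0976, 0.1518]
tool_rot: [3.141, 0.002, -2.926]
force: [-0.7, 0.9, -3.0]
grip_width: 0.0187
finger_force: 87.8
```

Emit:
apply_moves(
  claw=[0.01, 0.01, 0.01, 0.01, 0.01, 0.01, 0.01, 0.01, 0.01, 0.01, 0.01, 0.01, 0.01, 0.01, 0.01, 0.01, 0.01, 0.01],
  xyz=[
    [-0.002, 0.009, 0],
    [-0.004, 0.018, 0],
    [-0.004, 0.018, 0],
    [-0.004, 0.018, 0],
    [-0.004, 0.018, 0],
    [-0.004, 0.018, 0],
    [-0.004, 0.018, 0],
    [-0.004, 0.018, 0],
    [-0.004, 0.018, 0],
    [-0.004, 0.018, 0],
    [-0.0036, 0.011, 0],
    [0, 0, 0],
    [0, 0, 0],
    [0, 0, 0],
    [0, 0, 0],
    [0, 0, 0],
    [0, 0, 0],
    [0, 0, 0],
  ],
  twist=[
    [0, 0, 0],
    [0, 0, 0],
    [0, 0, 0],
    [0, 0, 0],
    [0, 0, 0],
    [0, 0, 0],
    [0, 0, 0],
    [0, 0, 0],
    [0, 0, 0],
    [0, 0, 0],
    [0, 0, 0],
    [0, 0, 0.1],
    [0, 0, 0.1],
    [0, 0, 0.1],
    [0, 0, 0.1],
    [0, 0, 0.106],
    [0, 0, 0],
    [0, 0, 0],
  ],
)

```text
clock: 7.6
position: [0.5242, 0.2843, 0.1502]
tool_rot: [-3.141, 0.0, 2.854]
force: [-0.8, -0.3, -3.2]
grip_width: 0.0187
finger_force: 88.0
```

```bash
python3 - <<'E'
from h import *
s=bot.observe();print({k:np.round(v,4) for k,v in s.items() if k in("clock","qpos","position","tool_rot","force","moment","grip_width")})
f=bot.grab_frame("top");g=bot.grab_frame("side")
a=cv2.resize(f["img"][200:300,250:350],None,fx=4,fy=4,interpolation=cv2.INTER_CUBIC)
b=cv2.resize(g["img"][170:270,310:410],None,fx=4,fy=4,interpolation=cv2.INTER_CUBIC)
p=s["position"];print("tip side",proj(g,[p[0],p[1],p[2]-.0735]),"recess side",proj(g,[.5245,.2843,.04]))
save("hover",np.hstack([a,b]))
E
```

```text
{'clock': np.float64(7.6), 'qpos': array([-0.7044,  0.5784,  0.1556,  1.7585, -0.1165,  0.8138,  0.7897]), 'position': array([0.5242, 0.2843, 0.1502]), 'tool_rot': array([-3.1414e+00,  1.0000e-04,  2.8540e+00]), 'force': array([-0.7997, -0.2982, -3.2139]), 'moment': array([-0.0066, -0.0222, -0.0088]), 'grip_width': np.float64(0.0187)}
tip side [359.9994531 218.8418297] recess side [359.40853204 233.24007608]
```

View pics/hover.png

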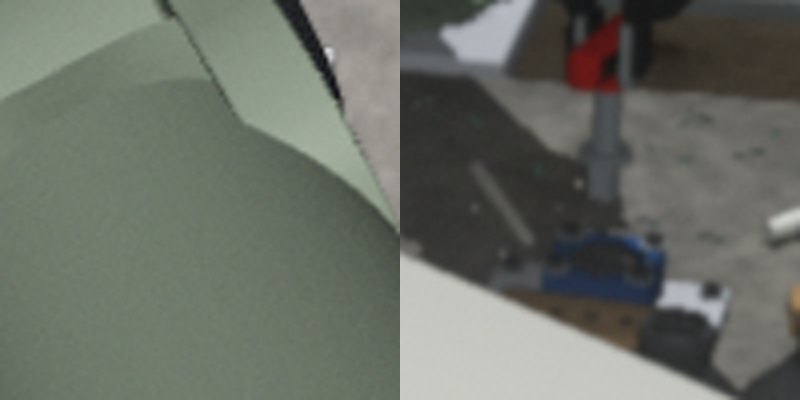

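The key tip shows at crop (600,200), i.e. pixel (360,220), as predicted. The head at about (608,255), i.e. pixel (361.5,233.5), looks 1–3 px right of the predicted (359.4,233.2). I'll check with the blue block's extents.

```bash
python3 - <<'E'
from h import *
f=bot.grab_frame("side")
def mask(im,x0,x1,y0,y1):
    im=im.astype(int);m=np.zeros(im.shape[:2],np.uint8);k=(im[:,:,2]>im[:,:,0]+35)&(im[:,:,2]>im[:,:,1]+15);m[y0:y1,x0:x1]=k[y0:y1,x0:x1];return m
t0=cv2.imread("pics/top0.png")[:,:,::-1];s0=cv2.imread("pics/side0.png")[:,:,::-1]
import copy
ft=bot.grab_frame("top")
th=-.062;R=np.array([[np.cos(th),-np.sin(th)],[np.sin(th),np.cos(th)]])
for n,fr,im,b in(("top",ft,t0,(260,330,245,295)),("side0",f,s0,(335,390,215,260)),("side",f,f["img"],(335,390,215,260))):
    m=mask(im,*b);v,u=np.nonzero(m)
    P=np.array([proj(fr,[*(R@[sx*.028,sy*.031]+[.5245,.2843]),z]) for sx in(-1,1) for sy in(-1,1) for z in(.014,.04)])
    print(n,"seen",u.min(),u.max()+1,v.min(),v.max()+1,"pred",P.min(0),P.max(0))
s=bot.observe()["position"];im=f["img"]
# shaft columns in side view
for v in (200,203,206,212,215): 
    z=None; print(v,im[v,350:372].mean(1).astype(int))
for z in (.05,.06,.065,.07): print(z,proj(f,[s[0],s[1],s[2]-.0957+.022+z]))
E
```

```text
top seen 277 311 254 286 pred [276.23178739 253.83209846] [310.92165867 285.67653426]
side0 seen 348 376 228 242 pred [343.30653047 226.39253594] [374.86544765 250.53649724]
side seen 356 375 229 244 pred [343.30653047 226.39253594] [374.86544765 250.53649724]
200 [114 112 111 112 113 113 110  98  79  72  77  79  82  78  81  98 106 106
 104 101 101  99]
203 [119 116 114 113 110 107 101  89  76  74  77  80  82  78  81  97 107 110
 110 108 105 103]
206 [114 111 107 100  90  76  66  62  67  73  76  81  80  75  67  66  71  87
 101 107 108 101]
212 [ 50  50  49  48  47  46  52  68  76  79  79  79  77  73  78  94 107 115
 119 121 117 113]
215 [ 48  49  49  61  83  72  56  67  77  79  78  76  72  68  79  99 111 114
 117 118 118 113]
0.05 [360.6353716 198.7426794]
0.06 [360.79392783 194.62326038]
0.065 [360.87364569 192.55212607]
0.07 [360.95365888 190.47331878]
```

Relative offsets agree: key and block show the same ~1 px calibration shift. I'll insert now.

Emit:
apply_moves(
  claw=[0.01, 0.01, 0.01, 0.01, 0.01, 0.01, 0.01],
  xyz=[
    [0, 0, 0.01],
    [0, 0, 0.01],
    [0, 0, 0.01],
    [0, 0, 0.006],
    [0, 0, 0.004],
    [0, 0, 0.004],
    [0, 0, 0],
  ],
  twist=[
    [0, 0, 0],
    [0, 0, 0],
    [0, 0, 0],
    [0, 0, 0],
    [0, 0, 0],
    [0, 0, 0],
    [0, 0, 0],
  ],
)

```text
clock: 8.5
position: [0.5242, 0.2846, 0.106]
tool_rot: [3.141, 0.0, 2.851]
force: [0.9, 3.2, -3.9]
grip_width: 0.0188
finger_force: 87.8
```

Emit:
apply_moves(
  claw=[0.01, 0.01, 0.01, 0.01, 0.01, 0.01],
  xyz=[
    [0, 0, 0.003],
    [0, 0, 0.003],
    [0, 0, 0.003],
    [0, 0, 0.002],
    [0, 0, 0.001],
    [0, 0, 0],
  ],
  twist=[
    [0, 0, 0],
    [0, 0, 0],
    [0, 0, 0],
    [0, 0, 0],
    [0, 0, 0],
    [0, 0, 0],
  ],
)

```text
clock: 9.1
position: [0.5243, 0.2845, 0.0942]
tool_rot: [3.141, 0.0, 2.851]
force: [0.5, 5.5, -3.3]
grip_width: 0.0187
finger_force: 88.0
```

```bash
python3 - <<'E'
from h import *
s=bot.observe();print({k:np.round(v,4) for k,v in s.items() if k in("clock","qpos","position","tool_rot","force","moment","grip_width")})
E
```

```text
{'clock': np.float64(9.1), 'qpos': array([-0.6917,  0.6564,  0.1382,  1.7913, -0.131 ,  0.7022,  0.7984]), 'position': array([0.5243, 0.2845, 0.0942]), 'tool_rot': array([3.1410e+00, 1.0000e-04, 2.8509e+00]), 'force': array([ 0.4952,  5.4857, -3.3102]), 'moment': array([ 1.6146, -0.2046, -0.0576]), 'grip_width': np.float64(0.0187)}
```

Emit:
apply_moves(
  claw=[0.01, 0.01, 0.01, 0.01],
  xyz=[
    [0.0003, 0.001, 0.001],
    [0, 0, 0.001],
    [0, 0, 0],
    [0, 0, 0],
  ],
  twist=[
    [0, 0, 0],
    [0, 0, 0],
    [0, 0, 0],
    [0, 0, 0],
  ],
)

```text
clock: 9.5
position: [0.5248, 0.2851, 0.0936]
tool_rot: [3.141, 0.001, 2.85]
force: [-4.6, -0.9, 22.5]
grip_width: 0.018
finger_force: 92.1
```

```bash
python3 - <<'E'
from h import *
s=bot.observe();print({k:np.round(v,4) for k,v in s.items() if k in("clock","position","tool_rot","force","moment","grip_width")})
E
```

```text
{'clock': np.float64(9.5), 'position': array([0.5248, 0.2851, 0.0936]), 'tool_rot': array([3.1408e+00, 1.0000e-03, 2.8504e+00]), 'force': array([-4.5705, -0.9084, 22.5304]), 'moment': array([-0.1992,  1.3071, -0.013 ]), 'grip_width': np.float64(0.018)}
```

Bottomed out at exactly the expected depth. Turning clockwise now.

Emit:
apply_moves(
  claw=[0.01, 0.01, 0.01, 0.01, 0.01, 0.01, 0.01, 0.01, 0.01, 0.01, 0.01, 0.01],
  xyz=[
    [0, 0, -0.0008],
    [0, 0, 0],
    [0, 0, 0],
    [0, 0, 0],
    [0, 0, 0],
    [0, 0, 0],
    [0, 0, 0],
    [0, 0, 0],
    [0, 0, 0],
    [0, 0, 0],
    [0, 0, 0],
    [0, 0, 0],
  ],
  twist=[
    [0, 0, 0],
    [0, 0, 0.12],
    [0, 0, 0.12],
    [0, 0, 0.12],
    [0, 0, 0.12],
    [0, 0, 0.12],
    [0, 0, 0.12],
    [0, 0, 0.12],
    [0, 0, 0.12],
    [0, 0, 0.12],
    [0, 0, 0.12],
    [0, 0, 0],
  ],
)

```text
clock: 10.7
position: [0.5241, 0.2857, 0.0937]
tool_rot: [3.142, -0.0, 1.647]
force: [-4.8, 3.7, 14.5]
grip_width: 0.0188
finger_force: 90.9
```

```bash
python3 - <<'E'
from h import *
s=bot.observe();print({k:np.round(v,4) for k,v in s.items() if k in("clock","qpos","position","tool_rot","force","moment","grip_width")})
E
```

```text
{'clock': np.float64(10.7), 'qpos': array([-0.9099,  0.7092,  0.4644,  1.8019, -0.4497,  0.7366, -0.1274]), 'position': array([0.5241, 0.2857, 0.0937]), 'tool_rot': array([ 3.1415e+00, -5.0000e-04,  1.6467e+00]), 'force': array([-4.8303,  3.7103, 14.5176]), 'moment': array([0.8446, 1.2365, 0.0335]), 'grip_width': np.float64(0.0188)}
```

Emit:
apply_moves(
  claw=[0.01, 0.01, 0.01, 0.01],
  xyz=[
    [0, 0, -0.0004],
    [0, 0, 0],
    [0, 0, 0],
    [0, 0, 0],
  ],
  twist=[
    [0, 0, 0.1],
    [0, 0, 0.1],
    [0, 0, 0.085],
    [0, 0, 0],
  ],
)

```text
clock: 11.1
position: [0.524, 0.2856, 0.0938]
tool_rot: [-3.141, -0.0, 1.363]
force: [-2.7, 4.1, 10.3]
grip_width: 0.0184
finger_force: 90.0
```

```bash
python3 - <<'E'
from h import *
s=bot.observe();print({k:np.round(v,4) for k,v in s.items() if k in("clock","qpos","position","tool_rot","force","moment","grip_width")})
f=bot.grab_frame("side");t=bot.grab_frame("top")
b=cv2.resize(f["img"][215:255,335:385],None,fx=8,fy=8,interpolation=cv2.INTER_CUBIC)
a=cv2.resize(t["img"][220:300,250:350],(400,320),interpolation=cv2.INTER_CUBIC)
save("turn",np.hstack([a,b]))
E
```

```text
{'clock': np.float64(11.1), 'qpos': array([-0.9573,  0.7292,  0.5401,  1.8045, -0.5242,  0.7549, -0.346 ]), 'position': array([0.524 , 0.2856, 0.0938]), 'tool_rot': array([-3.1412e+00, -2.0000e-04,  1.3630e+00]), 'force': array([-2.6934,  4.0724, 10.3405]), 'moment': array([1.0646, 0.8775, 0.1411]), 'grip_width': np.float64(0.0184)}
```

View pics/turn.png

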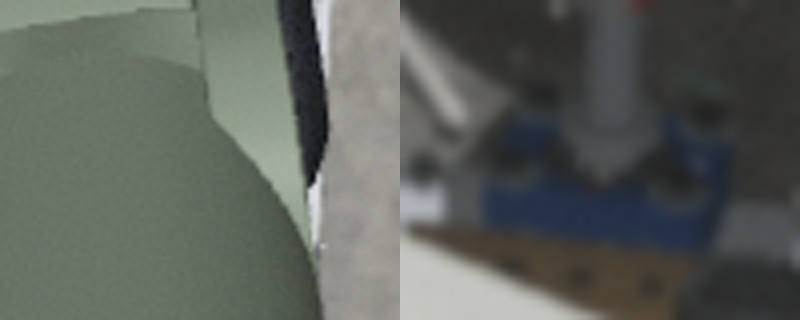

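The key is fully in the recess in the side view (collar just above the head), but the line is hidden behind it. I'll back off the play, lift the key out and look from over the holder.

Emit:
apply_moves(
  claw=[0.01, 0.01, 0.01, 0.01, 0.01, 0.01, 0.01, 0.01, 0.01, 0.01],
  xyz=[
    [0, 0, 0],
    [0, 0, 0],
    [0, 0, -0.003],
    [0, 0, -0.005],
    [0, 0, -0.008],
    [0, 0, -0.01],
    [0, 0, -0.01],
    [0, 0, -0.01],
    [0, 0, -0.01],
    [0, 0, 0],
  ],
  twist=[
    [0, 0, -0.08],
    [0, 0, -0.07],
    [0, 0, 0],
    [0, 0, 0],
    [0, 0, 0],
    [0, 0, 0],
    [0, 0, 0],
    [0, 0, 0],
    [0, 0, 0],
    [0, 0, 0],
  ],
)

```text
clock: 12.2
position: [0.5248, 0.2854, 0.151]
tool_rot: [3.14, -0.001, 1.516]
force: [0.7, -0.4, -4.1]
grip_width: 0.0187
finger_force: 88.4
```

Emit:
apply_moves(
  claw=[0.01, 0.01, 0.01, 0.01, 0.01, 0.01, 0.01, 0.01, 0.01, 0.01],
  xyz=[
    [-0.01, 0, 0],
    [-0.02, 0, 0],
    [-0.024, 0, 0],
    [-0.024, 0, 0],
    [-0.024, 0, 0],
    [-0.024, 0, 0],
    [-0.024, 0, 0],
    [-0.024, 0, 0],
    [-0.013, 0.01, 0],
    [0, 0, 0],
  ],
  twist=[
    [0, 0, 0],
    [0, 0, 0],
    [0, 0, 0],
    [0, 0, 0],
    [0, 0, 0],
    [0, 0, 0],
    [0, 0, 0],
    [0, 0, 0],
    [0, 0, 0],
    [0, 0, 0],
  ],
)

```text
clock: 13.2
position: [0.524, 0.0939, 0.1495]
tool_rot: [3.141, 0.001, 1.511]
force: [-0.5, 0.5, -3.2]
grip_width: 0.0186
finger_force: 88.4
```

```bash
python3 - <<'E'
from h import *
s=bot.observe();print({k:np.round(v,4) for k,v in s.items() if k in("clock","qpos","position","tool_rot","force","moment","grip_width")})
f=bot.grab_frame("top");g=bot.grab_frame("side")
a=cv2.resize(f["img"][215:295,255:335],None,fx=5,fy=5,interpolation=cv2.INTER_CUBIC)
b=cv2.resize(g["img"][170:250,240:320],None,fx=5,fy=5,interpolation=cv2.INTER_CUBIC)
p=s["position"];print("tip",proj(g,[p[0],p[1],p[2]-.0737]),"mouth",proj(g,[.5225,.097,.048]))
save("after",np.hstack([a,b]))
E
```

```text
{'clock': np.float64(13.2), 'qpos': array([-0.6876,  0.5513,  0.5539,  1.9414, -0.409 ,  0.7612,  0.042 ]), 'position': array([0.524 , 0.0939, 0.1495]), 'tool_rot': array([3.1413e+00, 1.2000e-03, 1.5115e+00]), 'force': array([-0.4641,  0.4898, -3.2065]), 'moment': array([-0.0313,  0.0099,  0.0335]), 'grip_width': np.float64(0.0186)}
tip [279.15739845 211.85852925] mouth [280.96714058 222.37618541]
```

View pics/after.png

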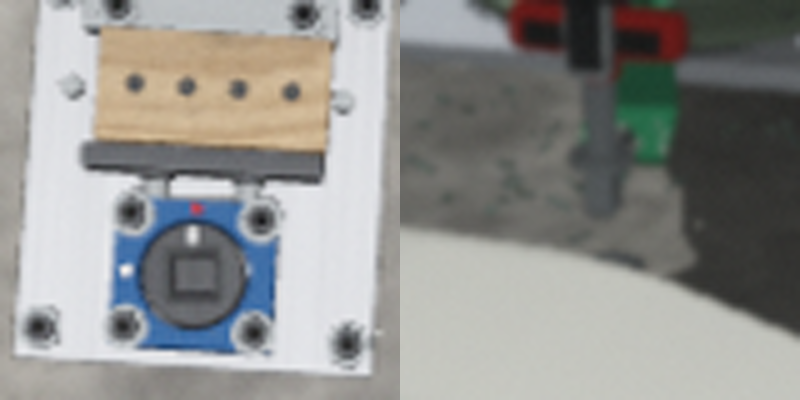

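The block is against the fence with the jaw touching it. The line at (193,235) points nearly at the red dot (196,209), with head centre (193,275). I'll measure the angle.

```bash
python3 - <<'E'
from h import *
f=bot.grab_frame("top");im=cv2.resize(f["img"],None,fx=8,fy=8,interpolation=cv2.INTER_CUBIC).astype(int)
U=lambda u:(u+.5)/8-.5
def cen(mk,x0,x1,y0,y1,w=None):
    m=np.zeros(mk.shape,bool);m[y0*8:y1*8,x0*8:x1*8]=mk[y0*8:y1*8,x0*8:x1*8];v,u=np.nonzero(m);return U(u.mean()),U(v.mean()),m.sum()
mn=im.min(2)
line=cen(mn>130,290,298,258,266);red=cen((im[:,:,0]>im[:,:,2]+20)&(im[:,:,0]>im[:,:,1]+60),288,300,252,260);wd=cen(mn>150,277,282,266,272)
gray=(im.max(2)-mn<25)&(im.max(2)<125)
m=np.zeros(gray.shape,np.uint8);m[255*8:283*8,282*8:306*8]=gray[255*8:283*8,282*8:306*8]
n,l,st,c=cv2.connectedComponentsWithStats(m);i=1+st[1:,4].argmax();cc=max(cv2.findContours((l==i).astype(np.uint8),0,1)[0],key=len);e=cv2.fitEllipse(cv2.convexHull(cc));print("head ell",U(e[0][0]),U(e[0][1]),e[1][0]/8,e[1][1]/8)
H=ray(f,U(e[0][0]),U(e[0][1]),.04);print(line,red,wd,H)
for h in (H,np.array([.5245,.2843,.04])):
  a={n:np.arctan2(*(ray(f,p[0],p[1],.04)-h)[[1,0]]) for n,p in(("line",line),("red",red),("white",wd))}
  print(a,"q via red",1.57-(a["line"]-a["red"]),"via yaw",np.pi/2-(a["line"]+.062))
E
```

```text
head ell 293.2801513671875 269.68603515625 20.75368309020996 21.059734344482422
(np.float64(293.03008569299556), np.float64(261.63720193740687), np.int64(671)) (np.float64(293.7955729166667), np.float64(256.2141927083333), np.int64(192)) (np.float64(278.53910311958407), np.float64(268.41778596187174), np.int64(577)) [0.52377555 0.28467944 0.04      ]
{'line': np.float64(0.028144700486046042), 'red': np.float64(-0.04099986356684262), 'white': np.float64(1.47399080835931)} q via red 1.5008554359471113 via yaw 1.4806516263088505
{'line': np.float64(0.05544692283353352), 'red': np.float64(-0.027013200617159613), 'white': np.float64(1.500658281962137)} q via red 1.4875398765493069 via yaw 1.453349403961363
```

Screw at about 1.49, some 0.08 rad short. Going back in to turn it the rest of the way.

Emit:
apply_moves(
  claw=[0.01, 0.01, 0.01, 0.01, 0.01, 0.01, 0.01, 0.01, 0.01, 0.01, 0.01],
  xyz=[
    [0.011, -0.003, 0],
    [0.022, -0.004, 0],
    [0.024, -0.004, 0],
    [0.024, 0, 0],
    [0.024, 0, 0],
    [0.024, 0, 0],
    [0.024, 0, 0],
    [0.024, 0, 0],
    [0.014, 0, 0],
    [0, 0, 0],
    [0, 0, 0],
  ],
  twist=[
    [0, 0, 0],
    [0, 0, 0],
    [0, 0, 0],
    [0, 0, 0],
    [0, 0, 0],
    [0, 0, 0],
    [0, 0, 0],
    [0, 0, 0],
    [0, 0, 0],
    [0, 0, 0],
    [0, 0, 0],
  ],
)

```text
clock: 14.45
position: [0.523, 0.2891, 0.1493]
tool_rot: [-3.141, 0.001, 1.516]
force: [0.6, 0.6, -3.5]
grip_width: 0.0187
finger_force: 88.4
```

Emit:
apply_moves(
  claw=[0.01, 0.01, 0.01, 0.01, 0.01, 0.01, 0.01, 0.01],
  xyz=[
    [0, 0, 0.01],
    [0, 0, 0.01],
    [0, 0, 0.01],
    [0, 0, 0.006],
    [0, 0, 0.004],
    [0, 0, 0.004],
    [0, 0, 0.004],
    [0, 0, 0],
  ],
  twist=[
    [0, 0, 0],
    [0, 0, 0],
    [0, 0, 0],
    [0, 0, 0],
    [0, 0, 0],
    [0, 0, 0],
    [0, 0, 0],
    [0, 0, 0],
  ],
)

```text
clock: 15.25
position: [0.5236, 0.2878, 0.1009]
tool_rot: [-3.142, 0.002, 1.515]
force: [1.1, -5.1, -5.8]
grip_width: 0.0187
finger_force: 88.3
```

Emit:
apply_moves(
  claw=[0.01, 0.01, 0.01, 0.01, 0.01, 0.01],
  xyz=[
    [-0.002, 0.001, 0],
    [-0.001, 0, 0.002],
    [0, 0, 0.003],
    [0, 0, 0.002],
    [0, 0, 0.0005],
    [0, 0, 0],
  ],
  twist=[
    [0, 0, 0],
    [0, 0, 0],
    [0, 0, 0],
    [0, 0, 0],
    [0, 0, 0],
    [0, 0, 0],
  ],
)

```text
clock: 15.85
position: [0.5243, 0.2863, 0.094]
tool_rot: [-3.142, -0.0, 1.516]
force: [0.4, 0.2, -3.3]
grip_width: 0.0185
finger_force: 88.7
```

Emit:
apply_moves(
  claw=[0.01, 0.01, 0.01, 0.01, 0.01],
  xyz=[
    [0, 0, 0.0005],
    [0, 0, 0],
    [0, 0, 0],
    [0, 0, 0],
    [0, 0, 0],
  ],
  twist=[
    [0, 0, 0],
    [0, 0, 0.08],
    [0, 0, 0.08],
    [0, 0, 0.08],
    [0, 0, 0],
  ],
)

```text
clock: 16.35
position: [0.5241, 0.2863, 0.0939]
tool_rot: [-3.141, 0.0, 1.273]
force: [-3.7, -0.1, 7.7]
grip_width: 0.0184
finger_force: 90.4
```

Emit:
apply_moves(
  claw=[0.01, 0.01, 0.01, 0.01, 0.01, 0.01, 0.01, 0.01, 0.01, 0.01],
  xyz=[
    [0, 0, 0],
    [0, 0, 0],
    [0, 0, -0.003],
    [0, 0, -0.005],
    [0, 0, -0.008],
    [0, 0, -0.01],
    [0, 0, -0.01],
    [0, 0, -0.01],
    [0, 0, -0.01],
    [0, 0, 0],
  ],
  twist=[
    [0, 0, -0.08],
    [0, 0, -0.08],
    [0, 0, 0],
    [0, 0, 0],
    [0, 0, 0],
    [0, 0, 0],
    [0, 0, 0],
    [0, 0, 0],
    [0, 0, 0],
    [0, 0, 0],
  ],
)

```text
clock: 17.35
position: [0.5249, 0.2865, 0.1511]
tool_rot: [3.14, -0.001, 1.436]
force: [0.1, 0.6, -3.4]
grip_width: 0.0186
finger_force: 88.7
```

Emit:
apply_moves(
  claw=[0.01, 0.01, 0.01, 0.01, 0.01, 0.01, 0.01, 0.01, 0.01, 0.01, 0.01],
  xyz=[
    [-0.01, 0.001, 0],
    [-0.02, 0.003, 0],
    [-0.024, 0.003, 0],
    [-0.024, 0.003, 0],
    [-0.024, 0.003, 0],
    [-0.024, 0.003, 0],
    [-0.024, 0.003, 0],
    [-0.024, 0.003, 0],
    [-0.014, 0.001, 0],
    [0, 0, 0],
    [0, 0, 0],
  ],
  twist=[
    [0, 0, 0],
    [0, 0, 0],
    [0, 0, 0],
    [0, 0, 0],
    [0, 0, 0],
    [0, 0, 0],
    [0, 0, 0],
    [0, 0, 0],
    [0, 0, 0],
    [0, 0, 0],
    [0, 0, 0],
  ],
)

```text
clock: 18.45
position: [0.5216, 0.0971, 0.1493]
tool_rot: [-3.141, -0.0, 1.436]
force: [-0.0, 0.2, -3.4]
grip_width: 0.0187
finger_force: 88.7
```

```bash
cat > q.py <<'E'
from h import *
f=bot.grab_frame("top");im=cv2.resize(f["img"],None,fx=8,fy=8,interpolation=cv2.INTER_CUBIC).astype(int)
U=lambda u:(u+.5)/8-.5
def cen(mk,x0,x1,y0,y1):
    m=np.zeros(mk.shape,bool);m[y0*8:y1*8,x0*8:x1*8]=mk[y0*8:y1*8,x0*8:x1*8];v,u=np.nonzero(m);return U(u.mean()),U(v.mean()),m.sum()
line=cen(im.min(2)>130,290,298,258,266);red=cen((im[:,:,0]>im[:,:,2]+20)&(im[:,:,0]>im[:,:,1]+60),288,300,252,260)
print(line,red)
for h in (np.array([.52378,.28468,.04]),np.array([.5245,.2843,.04])):
  a=[np.arctan2(*(ray(f,p[0],p[1],.04)-h)[[1,0]]) for p in(line,red)]
  print(a,"q",1.57-(a[0]-a[1]),1.57-(a[0]+.062))
s=bot.observe();print(s["clock"],s["position"],s["tool_rot"],s["force"])
save("fin",cv2.resize(f["img"][215:295,255:335],None,fx=6,fy=6,interpolation=cv2.INTER_CUBIC))
E
python3 q.py
```

```text
(np.float64(293.7424777117385), np.float64(261.64700965824665), np.int64(673)) (np.float64(293.81447368421055), np.float64(256.23355263157896), np.int64(190))
[np.float64(-0.060231241106088816), np.float64(-0.04248451118693766)] q 1.5877467299191512 1.5682312411060888
[np.float64(-0.037209363394234335), np.float64(-0.028491334860195828)] q 1.5787180285340385 1.5452093633942343
18.5 [0.52166071 0.09760471 0.14930127] [-3.14126604e+00 -2.35608349e-04  1.43660382e+00] [-1.18324507  0.94035357 -3.66546543]
```

View pics/fin.png

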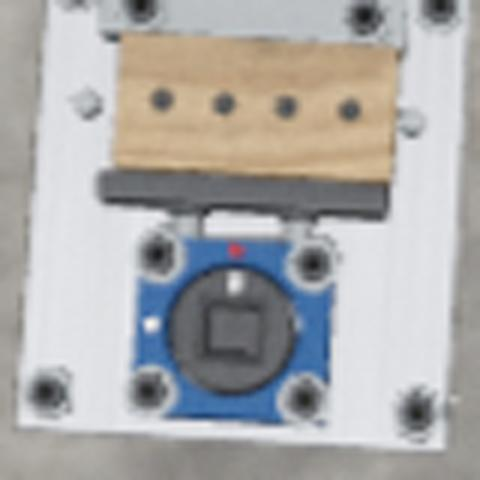

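The line at (235,282) points at the red dot (236,250), so the screw is at about 1.57. The block is clamped between jaw and fence. Returning the key to the holder.

Emit:
apply_moves(
  claw=[0.01, 0.01, 0.01, 0.01, 0.01, 0.01, 0.01, 0.01, 0.01],
  xyz=[
    [0, 0.001, 0.008],
    [0, 0, 0.008],
    [0, 0, 0.006],
    [0, 0, 0.006],
    [0, 0, 0.006],
    [0, 0, 0.006],
    [0, 0, 0.006],
    [0, 0, 0.004],
    [0, 0, 0],
  ],
  twist=[
    [0, 0, 0],
    [0, 0, 0],
    [0, 0, 0],
    [0, 0, 0],
    [0, 0, 0],
    [0, 0, 0],
    [0, 0, 0],
    [0, 0, 0],
    [0, 0, 0],
  ],
)

```text
clock: 19.4
position: [0.5225, 0.0965, 0.099]
tool_rot: [-3.141, 0.0, 1.436]
force: [0.5, 0.4, -3.4]
grip_width: 0.0186
finger_force: 88.7
```

Emit:
apply_moves(
  claw=[0.01, 0.01, 0.01],
  xyz=[
    [0, 0, 0.002],
    [0, 0, 0.0015],
    [0, 0, 0],
  ],
  twist=[
    [0, 0, 0],
    [0, 0, 0],
    [0, 0, 0],
  ],
)

```text
clock: 19.7
position: [0.5228, 0.0967, 0.096]
tool_rot: [3.141, -0.0, 1.436]
force: [-0.2, 0.7, -2.3]
grip_width: 0.0187
finger_force: 89.0
```

Emit:
apply_moves(
  claw=[0.01, 0.01, 0.03, 0.06, 0.07, 0.07, 0.07, 0.07],
  xyz=[
    [0, 0, 0.0007],
    [0, 0, 0],
    [0, 0, 0],
    [0, 0, 0],
    [0, 0, 0],
    [0, 0, 0],
    [0, 0, 0],
    [0, 0, 0],
  ],
  twist=[
    [0, 0, 0],
    [0, 0, 0],
    [0, 0, 0],
    [0, 0, 0],
    [0, 0, 0],
    [0, 0, 0],
    [0, 0, 0],
    [0, 0, 0],
  ],
  force=20,
)

```text
clock: 20.5
position: [0.5227, 0.0966, 0.0953]
tool_rot: [-3.142, 0.0, 1.436]
force: [1.0, 0.7, -0.5]
grip_width: 0.07
finger_force: 0.0
```

Emit:
apply_moves(
  claw=[0.07, 0.07, 0.07, 0.07, 0.07, 0.07, 0.07, 0.07, 0.07, 0.07, 0.07, 0.07, 0.07, 0.07],
  xyz=[
    [0, 0, -0.01],
    [0, 0, -0.02],
    [0, 0, -0.02],
    [0, 0, -0.02],
    [0, 0, -0.02],
    [0, 0, -0.02],
    [0, 0, -0.02],
    [-0.03, 0, 0],
    [-0.03, 0, 0],
    [-0.03, 0, 0],
    [-0.03, 0, 0],
    [-0.03, 0, 0],
    [-0.02, 0, 0],
    [0, 0, 0],
  ],
  twist=[
    [0, 0, 0],
    [0, 0, 0],
    [0, 0, 0],
    [0, 0, 0],
    [0, 0, 0],
    [0, 0, 0],
    [0, 0, 0],
    [0, 0, 0],
    [0, 0, 0],
    [0, 0, 0],
    [0, 0, 0],
    [0, 0, 0],
    [0, 0, 0],
    [0, 0, 0],
  ],
)

```text
clock: 21.9
position: [0.4992, -0.0746, 0.2262]
tool_rot: [3.141, 0.0, 1.432]
force: [-0.1, -0.6, -0.2]
grip_width: 0.0698
finger_force: 0.0
```

```bash
python3 q.py; python3 - <<'E'
from h import *
f=bot.grab_frame("top");g=bot.grab_frame("side")
a=cv2.resize(f["img"][160:340,230:430],(440,396),interpolation=cv2.INTER_CUBIC)
b=cv2.resize(g["img"][165:245,240:312],(356,396),interpolation=cv2.INTER_CUBIC)
save("end",np.hstack([a,b])); print(bot.observe()["position"])
E
```

```text
(np.float64(293.73295454545456), np.float64(261.6240702479339), np.int64(605)) (np.float64(293.81182795698925), np.float64(256.2251344086022), np.int64(186))
[np.float64(-0.05889198877487604), np.float64(-0.042263777931297576)] q 1.5866282108435785 1.566891988774876
[np.float64(-0.03587040979230089), np.float64(-0.028273084945231754)] q 1.5775973248470692 1.543870409792301
21.95 [ 0.49961155 -0.07291773  0.22595521] [ 3.14115630e+00 -1.19227665e-04  1.43329579e+00] [-0.06123023  0.93283921 -0.97530716]
[ 0.49998209 -0.07117371  0.22561995]
```

View pics/end.png

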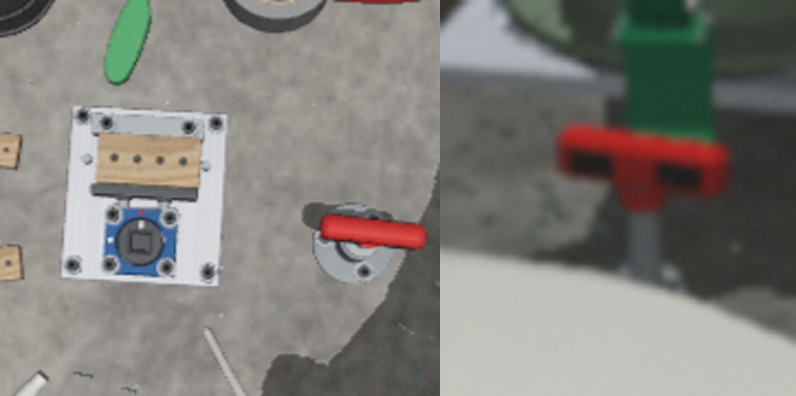

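The last picture shows the key upright in its holder and released, the screw line at the red dot and the block clamped. Handing in.

```bash
python3 -c "
from workcell import bot
print(bot.job_done())"
```

```text
the job is handed in; nothing more can be done
None
```

The clamp screw measures about 1.57 rad with its white line at the red dot, the largest block sits held between jaw and fence, and the key is back upright in its holder and released; it took two insertions (the first turn stopped about 0.08 rad short), and the job was handed in at about 22 s with no verdict returned.

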